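# Amber marble held over the tongue drum in tongs

### The arm

A 6-joint arm with a two-finger parallel gripper is mounted at the origin on the work surface. World frame = base frame: x ahead of the robot, y to its left, z up, the work surface at z = 0. Lengths are in m, angles in rad, forces in N, time in s.
With the tool pointing down it reaches from about 0.3 to 0.95 m from the base axis. Payload 3.1 kg.
Tool frame: the origin (TCP) lies midway between the tips of the shut fingers; the grasp point (between the pads) lies 19 mm behind it; z points along the fingers, y is the direction in which the jaws open and shut (so a half turn about z gives the same grasp; the last joint's range is limited). The gripper opens to 85 mm and grips with 20 to 120 N. Pads are 22 mm wide; open, the fingers measure 114 mm over their backs; the gripper's body (76 mm by 85 mm) begins 54 mm behind the grasp point. The pads swing forward as they close: fully open they stand 13 mm farther back than shut.
Start: joints at [1.214, 0.308, 1.634, -0, 1.2, -0.07], TCP at [0.177, 0.599, 0.231] pointing down, gripper open.
Joint ranges: [-3.06, 3.06], [-0.79, 1.96], [0.05, 2.63], [-1.19, 4.34], [0.05, 2.64], [-2.94, 2.94]. Speed limits (rad/s): [2.79, 2.79, 3.14, 3.14, 3.14, 3.14].

### API

Orientations are given as a unit quaternion [x, y, z, w].
In Python, from rig import bot gives the robot as it stands. The module is installed in compiled form; this text tells all that it offers.
- The arm moves only by the tool jog_arm, never from a script. Its argument "commands" is a list of rows, each an object of numbers: "tx", "ty", "tz": the shift along the world's x, y, z in m; "yaw": the turn about the world's z in rad. In form: [{"tx": .., "ty": .., "tz": .., "yaw": ..}, ...]. A call has 1 to 12 rows; each row shifts and turns the pose as measured when the row begins; what a row does not reach is not made up. A row lasts 1/10 s, in which the tool goes at most 50 mm and 8.59 degrees, less where a joint would pass 70% of its speed; a pose out of reach is approached as far as the arm can. A call with a gripper value outside its range is refused whole. "hand" is the gripper command: -1 is shut, 1 is fully open, values between are in proportion, set as the call begins (left out, the last holds). The fingers move at their own pace and stop on an object; "grip_force" is the grip in N (left out, the last holds). Time passes only in rows, so rows that do not move let the fingers close. It gives the time, the measured TCP pose, the force and the opening at its end, in the units of the state.
- bot.read_state(): the state, without advancing time (a new reading comes with each control period).
- bot.snapshot(name): name is "scene" or "top"; returns a dict with "frame" (480x640x3 uint8, blue, green, red), "intrinsics" (3x3 intrinsics, pixels), "k1" (the pictures are not rectified: a ray, as slopes to the right and down, at radius r is drawn at 1 + k1 r^2 times it, then the intrinsics apply), "R" (3x3) and "t" (3): a world point X has camera coordinates R X + t. Camera axes: x right, y down, z forward; pixel columns grow to the right and rows downward; lengths in m; the calibration is good to about 2 mm. A picture is of the moment at which its call begins. There is no depth.
- bot.finish_job(): hands the job in, once; it reports no verdict.
Trained networks look in a picture, given as the dict that the camera call returned (one of the last four; its "shot" number tells which), for a name from the list of things; names that differ only in an ending like _2 or _b are one class to them, and where a whole thing is asked for, a point or a joint stands for the part that bears it (a point fixed in the world has none). Each returns a list of dicts, best first, with "confidence" (0 to 1); they miss things now and then, are a little off and sometimes report something else, mostly with a low value. They report only what shows in the picture. A call takes as long as a camera call. They do not tell look-alikes from the thing itself.
- bot.spot_in(picture, name): "location" ([x, y, z] in m, in the coordinates of the camera as it stood for that picture, good to about 4 mm: the middle of the surface that is visible of it).
The state is a dict: "time_s": time; "joints": joint angles; "joint_vel": joint speeds; "joint_efforts": joint torques, N m; "position": TCP position; "ee_rot": TCP orientation; "wrist_force": force on the tool from outside, world axes, zero at the start; "ft_torque": the same for the moment, N m; "width": finger opening in m.
Only numpy, scipy, OpenCV 4.12 (cv2) and the standard library are available. Lean on these libraries where they do the work, as an engineer would, in place of code of your own. Each camera call takes 0.05 s, during which the arm holds its last target.

### The job

Take the sprung tongs out of their wooden caddy, close them on the amber marble sitting on the lilac ring, and carry it over the steel tongue drum so that it is ready to be let fall on it. Finish holding: keep the marble still in the squeezed tongs a few centimetres above the middle of the drum top, with nothing touching the drum. Handle the marble with the tongs only, and leave the bead maze and the marble track where they stand.

Things in the scene. Friction and masses are not known exactly. Their poses are not given: they have to be found in the camera images.
- caddy: fixed open-topped box of pale wood, 39 x 80 mm outside (x, y), 35 mm high; inside 29 x 70 mm, floor 6 mm thick. Origin: centre of the underside, z up. The tongs stand in it, jaws down, the plane of their arms along the caddy's y, with about 2 mm of play.
- tongs: small steel tongs with teal silicone pads, 122 mm tall, 24 mm wide along x, 100 g, standing upright on their open jaws. Origin: midway between the jaws, level with their lower edges; z up to the pivot pin (along x, at z = 116 mm). The two arms lie to +y and -y and close along y; each has an outer grip pad, 24 mm wide, from z = 57 to 102 mm. Sprung: they open by themselves.
- tongs_grip (a point): point between the two grip pads, 80 mm above the tongs' origin, 42 mm below their top: grip here from above, fingers closing along the tongs' y. Width over the pads here: 41 mm open, 34 mm closed on the marble. About 5 N starts to close them, 9 N brings the jaws to the marble, 20 to 40 N then holds it. Squeezed to 38 or 39 mm the tongs can be carried with the jaws still open.
- tongs_jaws (a point): point midway between the two jaw faces, 11 mm above the tongs' origin. The jaw faces are flat teal pads 24 mm wide (x), reaching from 11 mm below to about 14 mm above this point. The gap between them is about 50 mm when open, 30 mm when closed on the marble; the open jaws are 66 mm wide over their outsides.
- tongs_left (a joint): angle of the tongs' arm at +y, rad: 0 = fully open, about 0.10 = closed on the marble, 0.20 = shut to its stop. The other arm always moves by the same angle, mirrored.
- ring: lilac silicone fidget ring lying flat, loose, a round-section torus 38 mm outside, 12 mm hole, 13 mm high. Origin: centre of its underside. The marble sits over its hole.
- marble: amber glass marble, a loose ball of 30 mm diameter, 35 g. This body's origin is a point on its surface (at the start the lowest) and turns with it: use marble_center.
- marble_center (a point): centre of the amber marble; on the ring it is 24 mm above the worktop. The open jaws go down either side of it and clear the ring if the jaw point is put 2 to 5 mm above the marble's centre.
- drum: round stainless steel tongue drum on grippy feet (it does not slide), 160 mm across, 65 mm high, 1 kg. Origin: centre of its underside.
- drum_top (a point): centre of the drum's top face, 65 mm above the worktop.
- maze: bead maze, loose bystander: red wooden base 90 x 160 x 25 mm with two arched wires and beads, 0.14 m tall. Origin: centre of its underside. Leave alone.
- track: chrome marble track loop, loose bystander: dark wooden foot 70 x 150 x 12 mm with an upright double-wire loop, 0.135 m tall. Origin: centre of its underside. Leave alone.
Mind the look-alikes: they are no part of the job. What is meant by the caddy is not black, and is the larger of those in its own colour. Of the things that look like the marble, the smaller one is meant.

How it is judged:
By the outcome, as a careful person would: the job done as asked, in the order asked, and still so for the second after the job is handed in, while the arm keeps its last pose, push and grip.
It also fails if it takes over 48 s, if anything falls off the work surface, if the arm or the gripper's body presses on something with over 40 N, if the wrist force passes 120 N, or if a joint passes its speed limit or range.

## Working session

There is one attempt and no reset: what is moved stays moved. The work goes in short steps, Python scripts to look and compute and a tool call to move; the robot and the scene stay as the last step left them, time stands still between calls to the robot, and variables do not carry over. Pictures are saved under pics/ and viewed, and the job is handed in when it is done.

Besides the shell and the picture viewer there is one more tool, called after ">>>" as name([rows], argument=value, ...), one row to a line, values as JSON. jog_arm: Moves the arm, as the interface text tells. Its arguments: {"type":"object","properties":{"commands":{"type":"array","items":{"type":"object","properties":{"tx":{"type":"number"},"ty":{"type":"number"},"tz":{"type":"number"},"yaw":{"type":"number"}}}},"hand":{"type":"number"},"grip_force":{"type":"number"}},"required":["commands"]}

```bash
mkdir -p pics
cat > h.py <<'E'
import numpy as np, cv2
from rig import bot
def cam2w(p,c): return np.array(p['R']).T@(np.array(c)-np.array(p['t']))
def ray(p,u,v):
    K=np.array(p['intrinsics']);d=np.array([p['k1'],0,0,0,0.])
    x=cv2.undistortPoints(np.array([[[u,v]]],float),K,d)[0,0]
    R=np.array(p['R']);return -R.T@np.array(p['t']),R.T@np.array([x[0],x[1],1])
def atz(p,u,v,z):
    o,d=ray(p,u,v);return o+d*(z-o[2])/d[2]
def proj(p,X):
    X=np.array(X,float).reshape(-1,3);c=X@np.array(p['R']).T+np.array(p['t']);s=c[:,:2]/c[:,2:]
    s=s*(1+p['k1']*(s**2).sum(1,keepdims=True));K=np.array(p['intrinsics'])
    return s@K[:2,:2].T+K[:2,2]
E
cat > a.py <<'E'
from h import *
for n in ['scene','top']:
    p=bot.snapshot(n);cv2.imwrite(f'pics/{n}0.png',p['frame'])
    print(n,p['k1'],(-np.array(p['R']).T@np.array(p['t'])).round(3))
    for k in ['caddy','tongs','ring','marble','drum','maze','track']:
        for r in bot.spot_in(p,k):
            w=cam2w(p,r['location']);print(k,round(r['confidence'],2),w.round(3),proj(p,w).round(0)[0])
s=bot.read_state();print({k:np.round(v,3) for k,v in s.items()})
E
python3 a.py
```

```text
scene 0.018225237898924235 [1.025 0.493 0.862]
caddy 0.95 [0.463 0.281 0.027] [469. 349.]
caddy 0.95 [0.546 0.263 0.016] [430. 376.]
caddy 0.76 [0.347 0.302 0.022] [516. 320.]
tongs 0.77 [0.454 0.286 0.101] [484. 323.]
ring 0.73 [ 0.463 -0.199  0.06 ] [283. 201.]
ring 0.71 [0.519 0.02  0.011] [338. 288.]
marble 0.84 [ 0.566 -0.054  0.03 ] [294. 274.]
marble 0.67 [0.513 0.009 0.031] [336. 277.]
drum 0.57 [ 0.459 -0.193  0.065] [286. 200.]
drum 0.23 [0.511 0.012 0.033] [338. 277.]
maze 0.82 [0.699 0.192 0.028] [336. 403.]
track 0.81 [ 0.689 -0.189  0.013] [201. 276.]
top -0.09789175253045639 [ 0.415 -0.021  1.043]
caddy 0.84 [0.551 0.264 0.011] [202. 235.]
caddy 0.71 [0.503 0.003 0.013] [317. 258.]
caddy 0.64 [0.441 0.268 0.031] [196. 284.]
caddy 0.6 [0.345 0.303 0.009] [182. 326.]
tongs 0.71 [0.45  0.269 0.1  ] [187. 278.]
tongs 0.4 [0.506 0.003 0.036] [317. 256.]
ring 0.55 [0.503 0.006 0.012] [316. 258.]
marble 0.66 [ 0.549 -0.058  0.036] [344. 236.]
marble 0.16 [0.682 0.174 0.025] [242. 178.]
drum 0.84 [ 0.442 -0.217  0.062] [420. 286.]
maze 0.76 [0.679 0.177 0.031] [241. 178.]
track 0.97 [ 0.68  -0.197  0.012] [405. 181.]
{'time_s': np.float64(0.8), 'joints': array([ 1.214,  0.308,  1.634, -0.   ,  1.2  , -0.07 ]), 'joint_vel': array([-0.   ,  0.002,  0.002, -0.   , -0.003, -0.002]), 'joint_efforts': array([  0.   , -41.522, -27.707,   0.   ,   0.   ,   0.   ]), 'position': array([0.177, 0.599, 0.231]), 'ee_rot': array([0.143, 0.99 , 0.   , 0.   ]), 'wrist_force': array([-0.549, -0.163, -0.364]), 'ft_torque': array([ 0.005,  0.01 , -0.008]), 'width': np.float64(0.086)}
```

View pics/scene0.png

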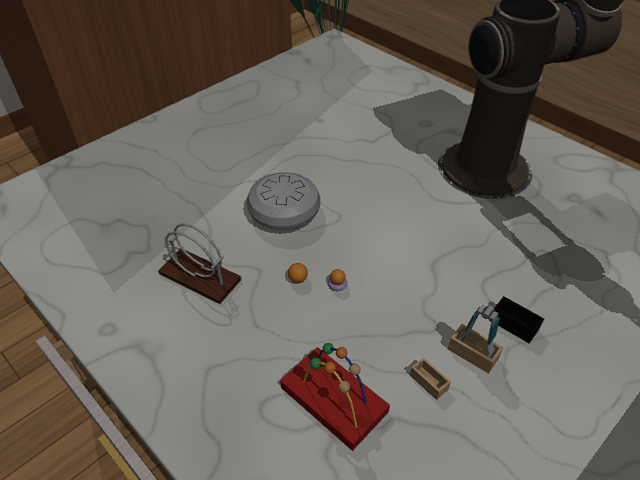

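View pics/top0.png

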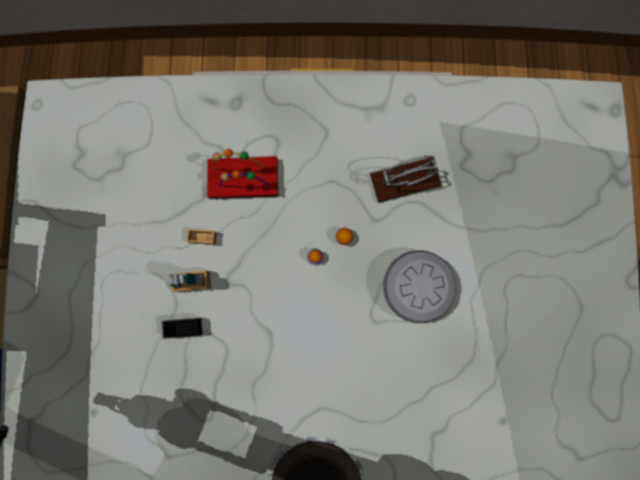

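The scene picture shows the tongs in the middle caddy (about 475,345), the small marble on the ring (338,277), a larger orange ball (298,272) and the drum (284,198). In the top picture, the caddy is at (190,280), the marble at (316,256) and the drum at (421,286). I'll zoom in to refine these.

Run:
```python
import cv2
a=cv2.imread('pics/top0.png');b=cv2.imread('pics/scene0.png')
A=cv2.resize(a[250:310,150:230],(800,600),interpolation=cv2.INTER_CUBIC);cv2.imwrite('pics/z1.png',A)
B=cv2.resize(b[285:385,430:563],(800,600),interpolation=cv2.INTER_CUBIC);cv2.imwrite('pics/z2.png',B)
C=cv2.resize(a[220:280,290:370],(800,600),interpolation=cv2.INTER_CUBIC);cv2.imwrite('pics/z3.png',C)
D=cv2.resize(b[240:300,280:360],(800,600),interpolation=cv2.INTER_CUBIC);cv2.imwrite('pics/z4.png',D)
```

```text
(no output)
```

View pics/z1.png

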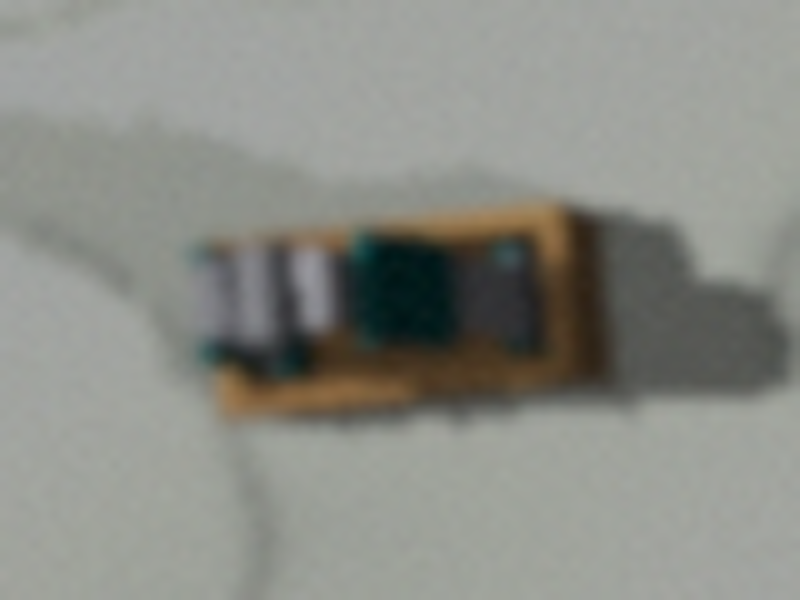

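View pics/z2.png

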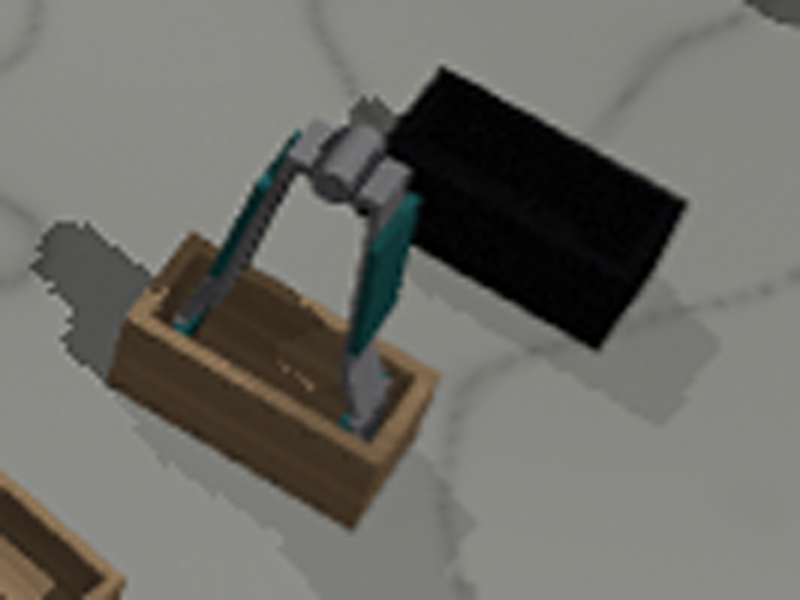

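View pics/z3.png

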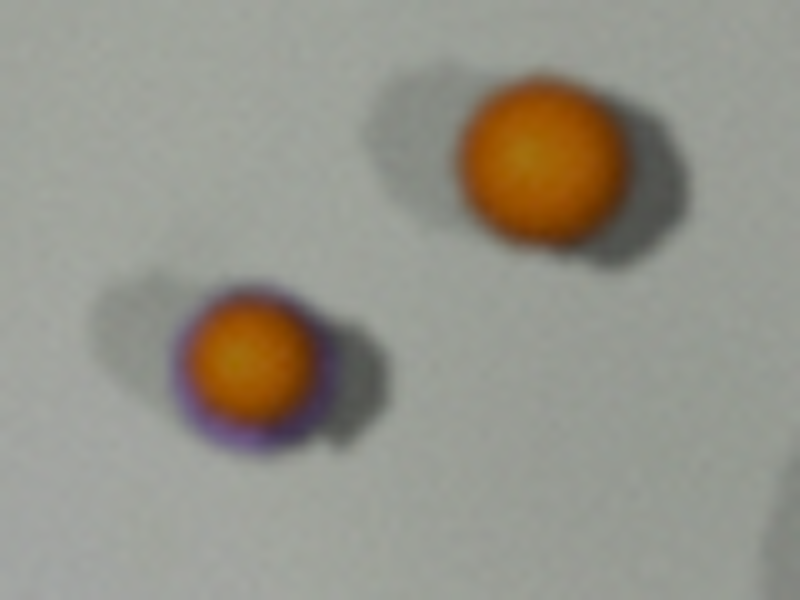

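View pics/z4.png

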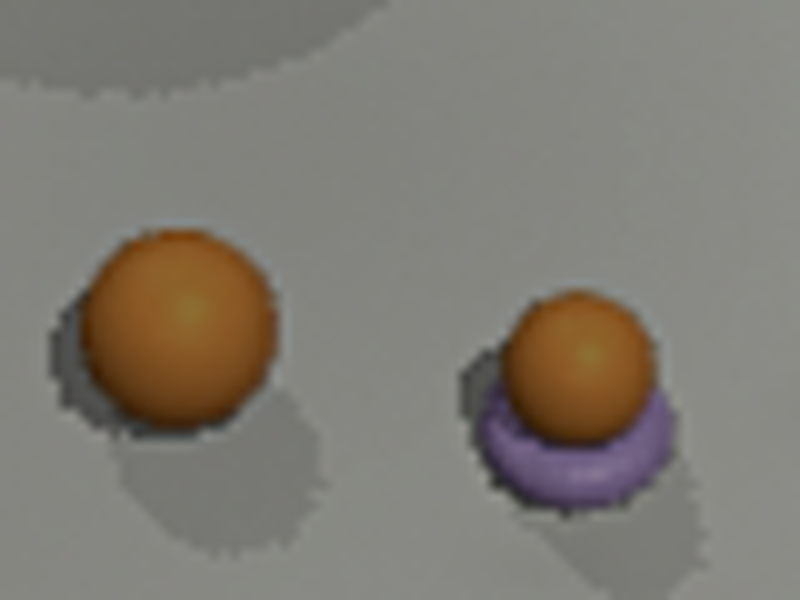

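```bash
cat > b.py <<'E'
from h import *
from scipy.optimize import least_squares
S=bot.snapshot('scene');T=bot.snapshot('top')
sz=lambda x,y:(430+(x+.5)/6.015-.5,285+(y+.5)/6-.5)
tz=lambda x,y:(150+(x+.5)/10-.5,250+(y+.5)/10-.5)
print('marble',atz(S,337.35-.45,276.35-.45,.024),atz(T,314.85,255.75,.024))
print('pin',atz(S,*sz(352,160),.122),atz(T,*tz(250,297),.122))
x=.0195;y=.04
obs=[(S,sz(437,378),(-x,y,.035)),(S,sz(365,460),(x,y,.035)),(S,sz(127,316),(x,-y,.035)),(S,sz(195,235),(-x,-y,.035)),(S,sz(352,530),(x,y,0)),(S,sz(110,383),(x,-y,0)),
(T,tz(565,206),(x,-y,.035)),(T,tz(572,388),(-x,-y,.035)),(T,tz(226,414),(-x,y,.035))]
def f(q,full=False):
    c,s=np.cos(q[2]),np.sin(q[2]);r=[]
    for P,uv,m in obs:
        X=[q[0]+c*m[0]-s*m[1],q[1]+s*m[0]+c*m[1],m[2]]
        r.append(proj(P,X)[0]-uv)
    return np.array(r).ravel()
for sl in [slice(0,6),slice(6,9),slice(0,9)]:
    o=obs;all_=obs[:]
    obs=all_[sl];r=least_squares(f,[.45,.28,0]);print('caddy',r.x.round(4),r.fun.reshape(-1,2).round(1).tolist());obs=all_
# drum from top image circle edges
for P in (T,):
    g=cv2.cvtColor(P['frame'],cv2.COLOR_BGR2GRAY)
    print(cv2.HoughCircles(cv2.GaussianBlur(g,(5,5),1),cv2.HOUGH_GRADIENT,1,50,param1=80,param2=20,minRadius=25,maxRadius=45))
E
python3 b.py
python3 - <<'E'
import cv2
a=cv2.imread('pics/top0.png');b=cv2.imread('pics/scene0.png')
import numpy as np
A=cv2.resize(a[241:331,370:470],(500,450),interpolation=cv2.INTER_CUBIC);B=cv2.resize(b[160:240,240:330],(506,450),interpolation=cv2.INTER_CUBIC)
cv2.imwrite('pics/z5.png',A);cv2.imwrite('pics/z6.png',B)
E
```

```text
marble [0.50589116 0.00393637 0.024     ] [0.50656292 0.00698456 0.024     ]
pin [0.4455845  0.28379099 0.122     ] [0.44667288 0.28688841 0.122     ]
caddy [0.4474 0.2831 0.105 ] [[0.7, -0.3], [1.6, 1.2], [-0.5, -0.3], [-0.3, -1.0], [-0.7, 0.5], [-0.9, -0.3]]
caddy [0.447  0.2836 0.0988] [[0.1, 0.2], [0.4, -0.3], [-0.5, 0.1]]
caddy [0.4473 0.2832 0.1019] [[0.8, -0.2], [1.6, 1.3], [-0.4, -0.4], [-0.2, -1.0], [-0.6, 0.5], [-0.8, -0.4], [0.2, 0.1], [0.6, -0.4], [-0.3, 0.0]]
[[[420.5 285.5  33.8]]]
```

View pics/z5.png

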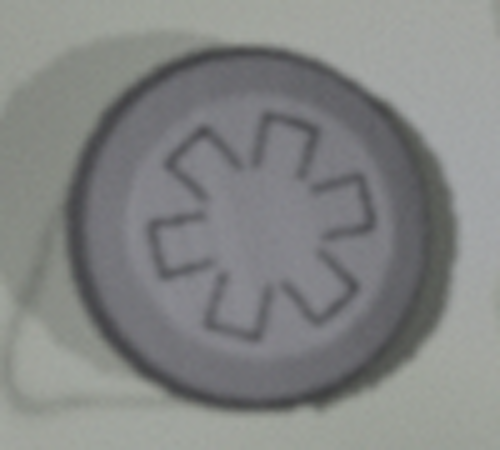

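View pics/z6.png

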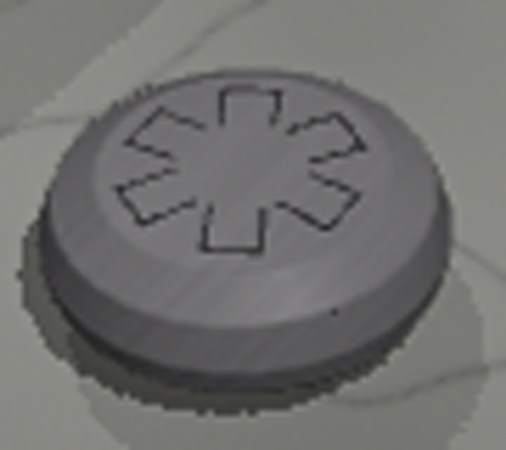

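>>> jog_arm([
  {"tx": 0.027, "ty": -0.032, "tz": 0, "yaw": 0.04},
  {"tx": 0.027, "ty": -0.032, "tz": 0, "yaw": 0.04},
  {"tx": 0.027, "ty": -0.032, "tz": 0, "yaw": 0.04},
  {"tx": 0.027, "ty": -0.032, "tz": 0, "yaw": 0.04},
  {"tx": 0.027, "ty": -0.032, "tz": 0, "yaw": 0.04},
  {"tx": 0.027, "ty": -0.032, "tz": 0, "yaw": 0.04},
  {"tx": 0.027, "ty": -0.032, "tz": 0, "yaw": 0.04},
  {"tx": 0.027, "ty": -0.032, "tz": 0, "yaw": 0.04},
  {"tx": 0.027, "ty": -0.032, "tz": 0, "yaw": 0.04},
  {"tx": 0.026, "ty": -0.027, "tz": 0, "yaw": 0.03},
  {},
  {},
], hand=1, grip_force=20)

```text
$.commands[10]: bad value
```

>>> jog_arm([
  {"tx": 0.027, "ty": -0.032, "tz": 0, "yaw": 0.04},
  {"tx": 0.027, "ty": -0.032, "tz": 0, "yaw": 0.04},
  {"tx": 0.027, "ty": -0.032, "tz": 0, "yaw": 0.04},
  {"tx": 0.027, "ty": -0.032, "tz": 0, "yaw": 0.04},
  {"tx": 0.027, "ty": -0.032, "tz": 0, "yaw": 0.04},
  {"tx": 0.027, "ty": -0.032, "tz": 0, "yaw": 0.04},
  {"tx": 0.027, "ty": -0.032, "tz": 0, "yaw": 0.04},
  {"tx": 0.027, "ty": -0.032, "tz": 0, "yaw": 0.04},
  {"tx": 0.027, "ty": -0.032, "tz": 0, "yaw": 0.04},
  {"tx": 0.026, "ty": -0.027, "tz": 0, "yaw": 0.03},
  {"tx": 0, "ty": 0, "tz": 0, "yaw": 0},
], hand=1, grip_force=20)

```text
time_s: 2.0
position: [0.4538, 0.2738, 0.2338]
ee_rot: [-0.063, 0.998, 0.003, 0.003]
wrist_force: [-0.2, 0.8, -0.1]
width: 0.0856
```

>>> jog_arm([
  {"tx": -0.0075, "ty": 0.0105, "tz": -0.02, "yaw": -0.025},
  {"tx": 0, "ty": 0, "tz": -0.03, "yaw": 0},
  {"tx": 0, "ty": 0, "tz": 0, "yaw": 0},
])

```text
time_s: 2.3
position: [0.4476, 0.2844, 0.1845]
ee_rot: [-0.047, 0.999, 0.004, 0.004]
wrist_force: [-0.3, -0.6, 0.3]
width: 0.0855
```

```bash
cat > c.py <<'E'
from h import *
import sys
s=bot.read_state();q=s['ee_rot'];n=np.array(q[:2]);n/=np.linalg.norm(n);a=np.arctan2(-2*n[0]*n[1],2*n[1]**2-1)
print(s['time_s'],np.round(s['position'],4),'a',round(a,4),'q',np.round(q,4),'w',s['width'],np.round(s['wrist_force'],1))
E
python3 c.py
```

```text
2.3 [0.4476 0.2844 0.1845] a 0.094 q [-0.047   0.9989  0.0042  0.0041] w 0.08554157715288008 [-0.3 -0.6  0.3]
```

```bash
cat > d.py <<'E'
from h import *
import sys
tag=sys.argv[1];cx,cy=map(int,sys.argv[2:4]);dx,dy=map(int,sys.argv[4:6])
S=bot.snapshot('scene');T=bot.snapshot('top')
def crop(P,x,y):return cv2.resize(P['frame'][y-30:y+30,x-33:x+33] if 0 else P['frame'][y-40:y+40,x-53:x+53],(800,600),interpolation=cv2.INTER_CUBIC)
cv2.imwrite(f'pics/{tag}s.png',crop(S,cx,cy));cv2.imwrite(f'pics/{tag}t.png',crop(T,dx,dy))
E
python3 d.py e1 480 320 185 280
```

```text
(no output)
```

View pics/e1s.png

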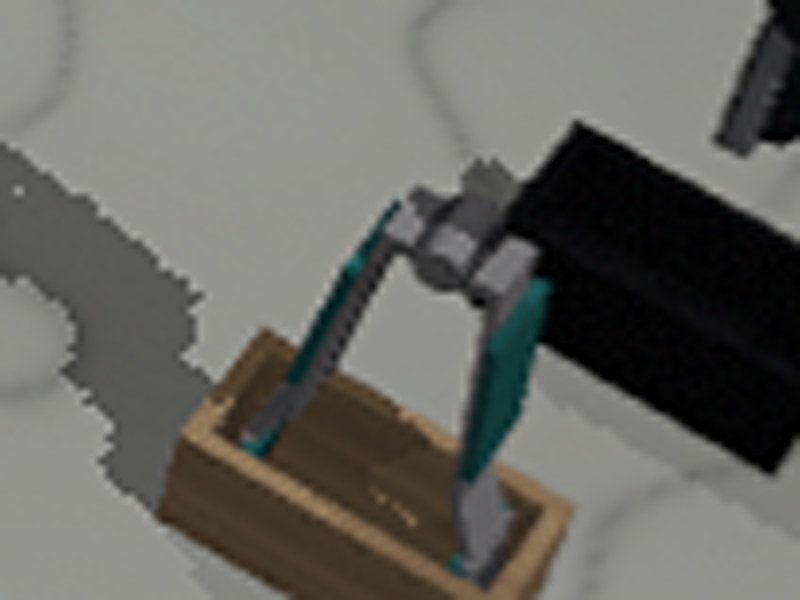

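View pics/e1t.png

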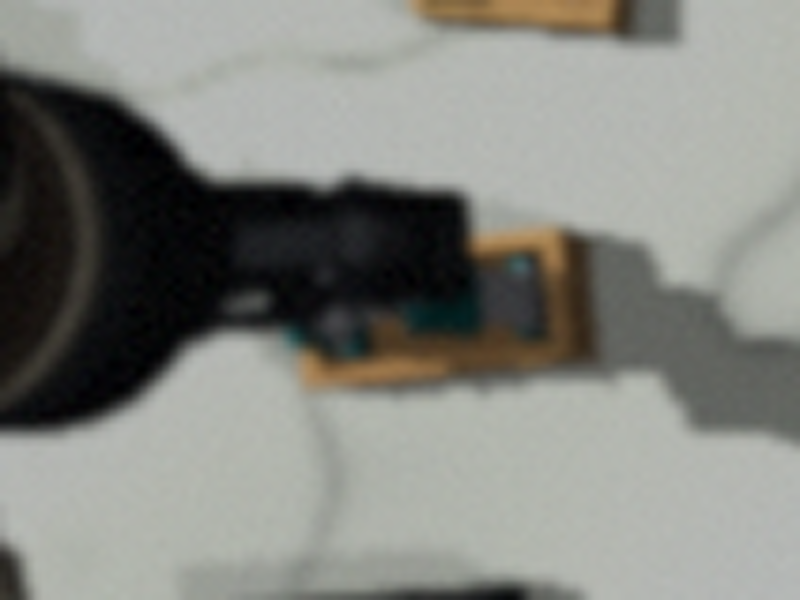

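>>> jog_arm([
  {"tx": -0.0015, "ty": 0, "tz": -0.025, "yaw": 0.006},
  {"tx": 0, "ty": 0, "tz": -0.025, "yaw": 0},
  {"tx": 0, "ty": 0, "tz": -0.025, "yaw": 0},
  {"tx": 0, "ty": 0, "tz": -0.02, "yaw": 0},
  {"tx": 0, "ty": 0, "tz": -0.01, "yaw": 0},
  {"tx": 0, "ty": 0, "tz": 0, "yaw": 0},
])

```text
time_s: 3.0
position: [0.4566, 0.2934, 0.093]
ee_rot: [-0.052, 0.998, 0.011, 0.018]
wrist_force: [0.0, 0.2, -0.2]
width: 0.0853
```

```bash
python3 c.py
```

```text
3.0 [0.4566 0.2934 0.093 ] a 0.1041 q [-0.052   0.9984  0.011   0.0178] w 0.08534963865847069 [ 0.   0.2 -0.2]
```

>>> jog_arm([
  {"tx": 0, "ty": 0, "tz": 0, "yaw": 0},
  {"tx": 0, "ty": 0, "tz": 0, "yaw": 0},
])

```text
time_s: 3.2
position: [0.4585, 0.2948, 0.0958]
ee_rot: [-0.052, 0.998, 0.012, 0.02]
wrist_force: [0.5, -0.5, 1.1]
width: 0.0855
```

```bash
python3 c.py; python3 -c "
from rig import bot;import numpy as np
s=bot.read_state();print(np.round(s['joints'],4),np.round(s['joint_vel'],4))
from scipy.spatial.transform import Rotation as R
print(R.from_quat(s['ee_rot']).as_matrix().round(3))"
```

```text
3.2 [0.4585 0.2948 0.0958] a 0.1045 q [-0.0522  0.9984  0.012   0.0198] w 0.08547147599120422 [ 0.5 -0.5  1.1]
[ 0.4886  0.3037  1.9523  0.0067  0.8397 -1.1911] [ 0.0042 -0.0161 -0.0176  0.002   0.004   0.0006]
[[-0.994 -0.105  0.038]
 [-0.104  0.994  0.026]
 [-0.041  0.022 -0.999]]
```

>>> jog_arm([
  {"tx": 0, "ty": 0, "tz": 0, "yaw": 0},
  {"tx": 0, "ty": 0, "tz": 0, "yaw": 0},
  {"tx": 0, "ty": 0, "tz": 0, "yaw": 0},
])

```text
time_s: 3.5
position: [0.4605, 0.2959, 0.0988]
ee_rot: [-0.052, 0.998, 0.013, 0.022]
wrist_force: [0.3, 0.4, 0.0]
width: 0.0856
```

```bash
python3 c.py; python3 -c "
from rig import bot;import numpy as np
s=bot.read_state();print(np.round(s['joints'],4),np.round(s['joint_vel'],4))"
```

```text
3.5 [0.4605 0.2959 0.0988] a 0.1045 q [-0.0522  0.9983  0.0132  0.0223] w 0.08560087652366398 [0.3 0.4 0. ]
[ 0.4887  0.3     1.9496  0.0068  0.8405 -1.191 ] [ 0.0008 -0.0103 -0.0045 -0.0005  0.0029  0.0015]
```

>>> jog_arm([
  {"tx": 0, "ty": 0, "tz": 0.045, "yaw": 0},
  {"tx": -0.005, "ty": -0.004, "tz": 0.045, "yaw": 0},
  {"tx": -0.005, "ty": -0.004, "tz": 0.045, "yaw": 0},
])

```text
time_s: 3.8
position: [0.4441, 0.2843, 0.229]
ee_rot: [-0.052, 0.999, 0.009, 0.014]
wrist_force: [1.2, 0.5, -0.0]
width: 0.0853
```

```bash
python3 c.py; python3 -c "
from rig import bot;import numpy as np
s=bot.read_state();print(np.round(s['joints'],4),np.round(s['joint_vel'],4))"
```

```text
3.8 [0.4441 0.2843 0.229 ] a 0.1042 q [-0.0521  0.9985  0.0092  0.0136] w 0.08533208658885752 [ 1.2  0.5 -0. ]
[ 0.4837  0.102   1.8878  0.0058  1.1194 -1.1938] [-2.440e-02 -6.528e-01 -2.936e-01 -5.000e-04  9.112e-01 -1.700e-02]
```

>>> jog_arm([
  {"tx": 0.001, "ty": -0.001, "tz": -0.045, "yaw": 0},
  {"tx": -0.0015, "ty": -0.0015, "tz": -0.04, "yaw": 0},
  {"tx": -0.0015, "ty": -0.0015, "tz": -0.04, "yaw": 0},
])

```text
time_s: 4.1
position: [0.4562, 0.2875, 0.1226]
ee_rot: [-0.052, 0.998, 0.018, 0.034]
wrist_force: [0.9, 0.1, 0.3]
width: 0.0853
```

```bash
python3 c.py
```

```text
4.1 [0.4562 0.2875 0.1226] a 0.1043 q [-0.0521  0.9979  0.0184  0.034 ] w 0.08528409373037549 [0.9 0.1 0.3]
```

```bash
python3 -c "
from rig import bot
for i in range(3): bot.snapshot('top')"; python3 c.py
```

```text
4.25 [0.451  0.2848 0.1182] a 0.1042 q [-0.052   0.9982  0.0153  0.0271] w 0.08521278890553484 [0.6 0.1 1.4]
```

>>> jog_arm([
  {"tx": -0.002, "ty": 0, "tz": 0.04, "yaw": 0},
  {"tx": -0.002, "ty": 0, "tz": 0.04, "yaw": 0},
  {"tx": -0.002, "ty": 0, "tz": 0.04, "yaw": 0},
])

```text
time_s: 4.55
position: [0.4414, 0.2829, 0.239]
ee_rot: [-0.052, 0.998, 0.013, 0.022]
wrist_force: [0.1, 0.8, 0.2]
width: 0.0853
```

```bash
python3 c.py;cat > w.py <<'E'
import sys
from rig import bot
for i in range(int(sys.argv[1])): bot.snapshot('top')
E
python3 w.py 2; python3 c.py;python3 w.py 2; python3 c.py
```

```text
4.55 [0.4414 0.2829 0.239 ] a 0.1037 q [-0.0518  0.9983  0.0129  0.0216] w 0.08529429375409098 [0.1 0.8 0.2]
4.65 [0.4466 0.2858 0.2461] a 0.104 q [-0.052   0.9981  0.0165  0.0294] w 0.08517013008895928 [0.1 0.8 0.9]
4.75 [0.4433 0.2839 0.2402] a 0.1039 q [-0.0519  0.9982  0.0142  0.0247] w 0.08541690771989771 [ 1.  -0.1  0.1]
```

>>> jog_arm([
  {"tx": 0.003, "ty": 0.001, "tz": -0.045, "yaw": 0},
])

```text
time_s: 4.85
position: [0.4512, 0.2876, 0.2017]
ee_rot: [-0.052, 0.998, 0.017, 0.032]
wrist_force: [1.1, 1.2, -0.3]
width: 0.0855
```

```bash
python3 w.py 4; python3 c.py
```

```text
5.05 [0.4447 0.2841 0.1937] a 0.1038 q [-0.0519  0.9983  0.0133  0.0224] w 0.08538268077847058 [ 0.4  0.4 -0.1]
```

>>> jog_arm([
  {"tx": 0, "ty": 0, "tz": -0.045, "yaw": 0},
])

```text
time_s: 5.15
position: [0.4512, 0.2876, 0.1557]
ee_rot: [-0.052, 0.998, 0.017, 0.03]
wrist_force: [1.5, 0.2, 0.1]
width: 0.0856
```

```bash
python3 w.py 4; python3 c.py
```

```text
5.35 [0.4444 0.2839 0.1489] a 0.1038 q [-0.0519  0.9983  0.0129  0.0217] w 0.08559650615624088 [ 0.1 -0.1  0.5]
```

>>> jog_arm([
  {"tx": 0.003, "ty": 0.001, "tz": -0.043, "yaw": 0},
])

```text
time_s: 5.45
position: [0.4548, 0.2889, 0.1137]
ee_rot: [-0.052, 0.998, 0.017, 0.03]
wrist_force: [1.8, 0.7, 0.4]
width: 0.0854
```

```bash
python3 w.py 4; python3 c.py
```

```text
5.65 [0.4481 0.2853 0.1073] a 0.1038 q [-0.0519  0.9983  0.0131  0.0221] w 0.08548291379153701 [ 0.1 -0.3  0.7]
```

>>> jog_arm([
  {"tx": 0, "ty": 0, "tz": -0.025, "yaw": 0},
])

```text
time_s: 5.75
position: [0.4533, 0.2882, 0.0881]
ee_rot: [-0.052, 0.998, 0.016, 0.028]
wrist_force: [0.3, 0.5, 1.4]
width: 0.0856
```

```bash
python3 d.py e2 480 320 185 280;python3 w.py 3; python3 c.py
```

```text
6.0 [0.4494 0.2861 0.0844] a 0.1039 q [-0.0519  0.9983  0.0138  0.0236] w 0.08548629652397102 [0.5 0.1 0.5]
```

View pics/e2s.png

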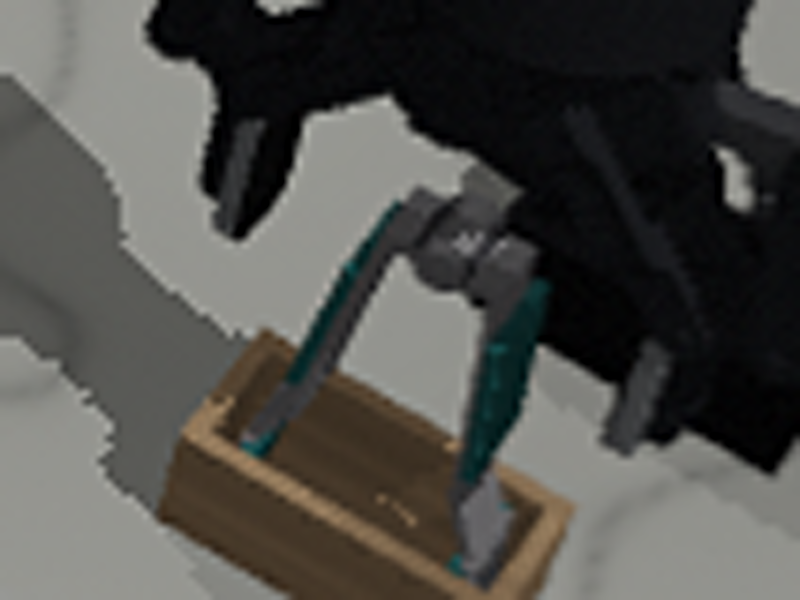

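>>> jog_arm([
  {"tx": -0.001, "ty": 0, "tz": -0.021, "yaw": 0},
])

```text
time_s: 6.1
position: [0.4524, 0.2882, 0.0678]
ee_rot: [-0.052, 0.998, 0.016, 0.028]
wrist_force: [0.5, 0.7, 0.3]
width: 0.0853
```

```bash
python3 d.py e3 480 320 185 280;python3 w.py 3; python3 c.py
python3 -c "
from h import *
S=bot.snapshot('scene')
# tongs model overlay check: pin, and tips prediction
print((proj(S,[[.4494-.0*.1,.2861,.0974],[.4465,.2845,.122],[.4465,.2845,.086]])-[427,280])*7.55)"
```

```text
6.35 [0.449  0.2864 0.0646] a 0.1039 q [-0.0519  0.9983  0.0141  0.0243] w 0.08529151079842832 [-0.1 -0.4  0.5]
[[435.89044223 320.31672944]
 [461.65630608 240.26774341]
 [426.54678647 339.06621627]]
```

View pics/e3s.png

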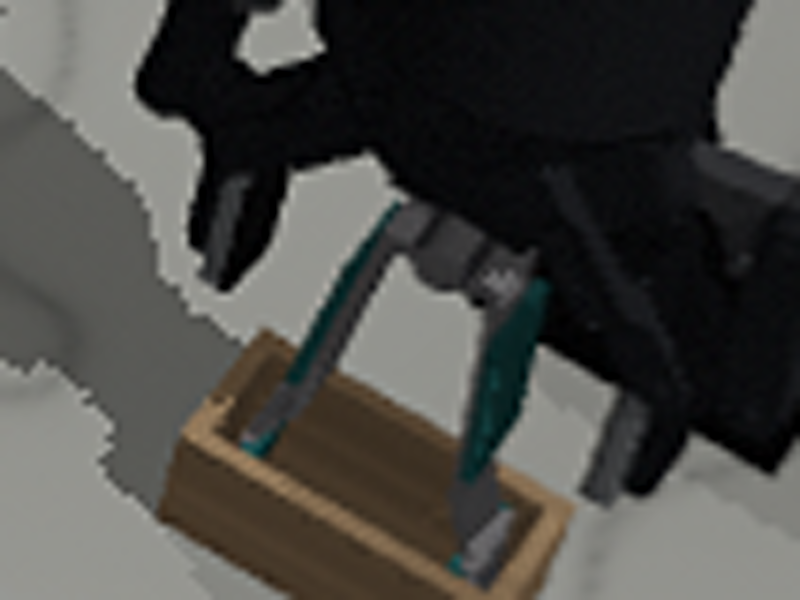

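>>> jog_arm([
  {"tx": 0, "ty": 0, "tz": 0, "yaw": 0},
], hand=-0.09, grip_force=20)

```text
time_s: 6.5
position: [0.4497, 0.2867, 0.0655]
ee_rot: [-0.052, 0.998, 0.014, 0.025]
wrist_force: [0.4, 0.1, 0.2]
width: 0.0734
```

```bash
for i in 1 2 3; do python3 w.py 5; python3 c.py;done; python3 d.py e4 480 320 185 280
```

```text
6.75 [0.4504 0.2872 0.066 ] a 0.1037 q [-0.0518  0.9982  0.0149  0.0256] w 0.039383806293921936 [ 0.4 -0.5  3. ]
7.0 [0.4503 0.2873 0.066 ] a 0.1039 q [-0.0519  0.9982  0.0149  0.0255] w 0.039226532483550104 [-1.1 -0.4  4.2]
7.25 [0.4503 0.2872 0.066 ] a 0.1038 q [-0.0518  0.9982  0.0149  0.0255] w 0.038937958406640924 [-0.5 -0.4  5.9]
```

View pics/e4s.png

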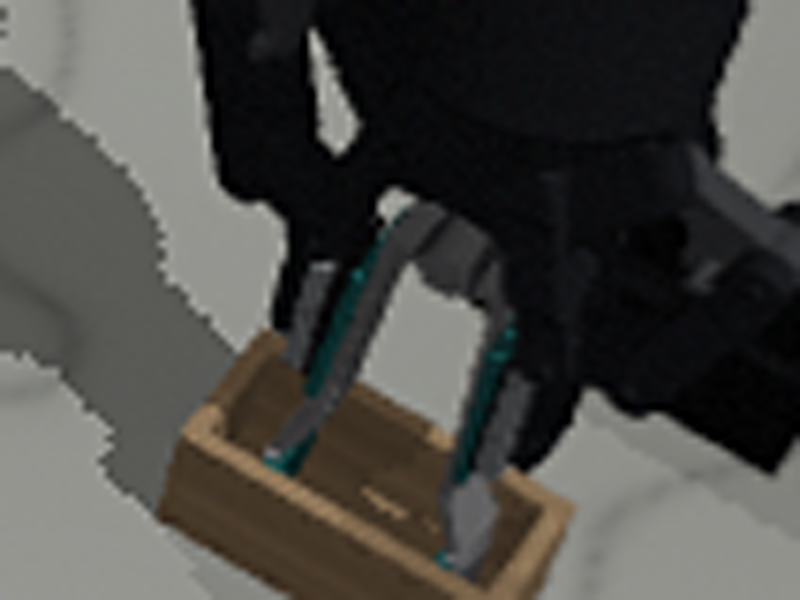

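>>> jog_arm([
  {"tx": 0, "ty": 0, "tz": 0.025, "yaw": 0},
], hand=-0.1)

```text
time_s: 7.45
position: [0.4473, 0.2857, 0.0882]
ee_rot: [-0.052, 0.998, 0.013, 0.022]
wrist_force: [-1.5, 0.3, -1.0]
width: 0.0382
```

```bash
python3 w.py 4; python3 c.py
```

```text
7.65 [0.4506 0.2874 0.0912] a 0.1038 q [-0.0519  0.9982  0.0151  0.0261] w 0.03830341439738789 [-0.7  0.  -2.2]
```

>>> jog_arm([
  {"tx": 0, "ty": 0, "tz": 0.04, "yaw": 0},
])

```text
time_s: 7.75
position: [0.4449, 0.2843, 0.1248]
ee_rot: [-0.052, 0.998, 0.012, 0.019]
wrist_force: [-0.3, 0.1, -1.9]
width: 0.0385
```

```bash
python3 d.py e5 480 310 185 280;python3 w.py 2; python3 c.py
```

```text
7.95 [0.4508 0.2875 0.1311] a 0.1038 q [-0.0519  0.9982  0.0152  0.0263] w 0.03794654111633733 [ 0.5 -1.1 -2. ]
```

View pics/e5s.png

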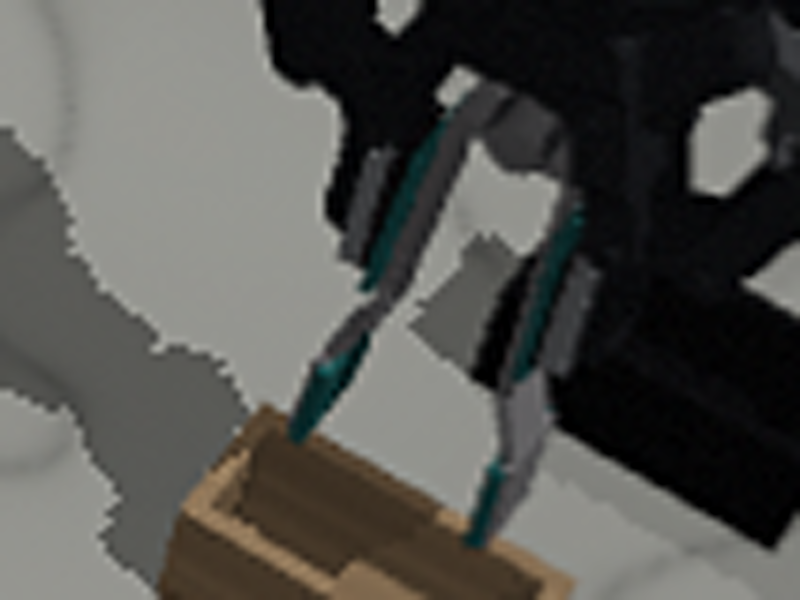

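>>> jog_arm([
  {"tx": 0.01, "ty": -0.045, "tz": 0.01, "yaw": 0},
  {"tx": 0.01, "ty": -0.045, "tz": 0, "yaw": 0},
  {"tx": 0.01, "ty": -0.045, "tz": 0, "yaw": 0},
])

```text
time_s: 8.25
position: [0.4766, 0.1533, 0.1363]
ee_rot: [-0.057, 0.998, 0.015, 0.023]
wrist_force: [0.5, 0.5, -1.7]
width: 0.0382
```

```bash
python3 c.py;python3 w.py 4; python3 c.py
```

```text
8.25 [0.4766 0.1533 0.1363] a 0.1151 q [-0.0575  0.998   0.0152  0.0226] w 0.038230297524481045 [ 0.5  0.5 -1.7]
8.45 [0.4769 0.1532 0.1364] a 0.1098 q [-0.0548  0.9981  0.0153  0.0225] w 0.03871559834586995 [-0.4  0.2 -1.4]
```

>>> jog_arm([
  {"tx": 0.011, "ty": -0.048, "tz": 0, "yaw": 0},
  {"tx": 0.011, "ty": -0.048, "tz": 0, "yaw": 0},
  {"tx": 0.011, "ty": -0.048, "tz": 0, "yaw": 0},
])

```text
time_s: 8.75
position: [0.5072, 0.0157, 0.1333]
ee_rot: [-0.063, 0.998, 0.018, 0.02]
wrist_force: [0.4, 0.5, -0.6]
width: 0.0387
```

```bash
python3 w.py 3; python3 d.py f1 335 265 310 255;python3 c.py
```

```text
9.0 [0.5068 0.0162 0.1334] a 0.122 q [-0.0609  0.9978  0.0177  0.0196] w 0.03849664624808052 [-0.1 -0.5 -0.5]
```

View pics/f1s.png

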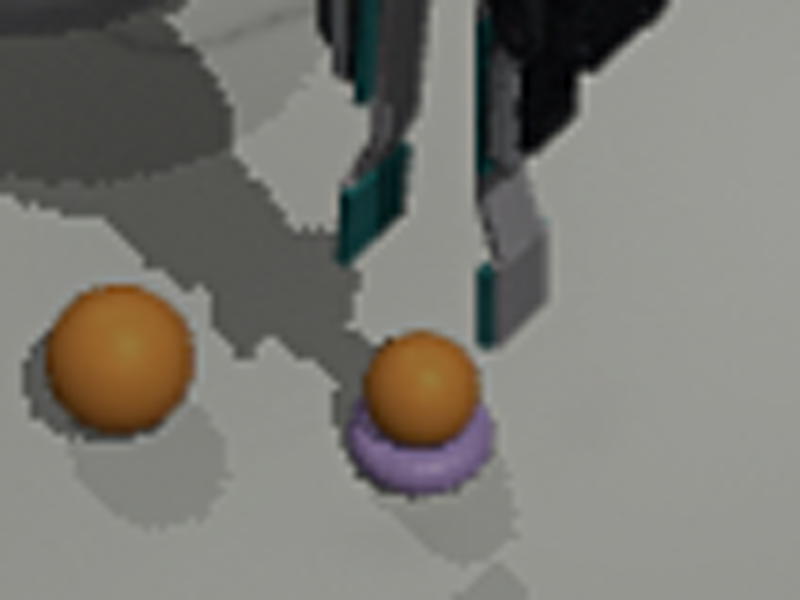

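View pics/f1t.png

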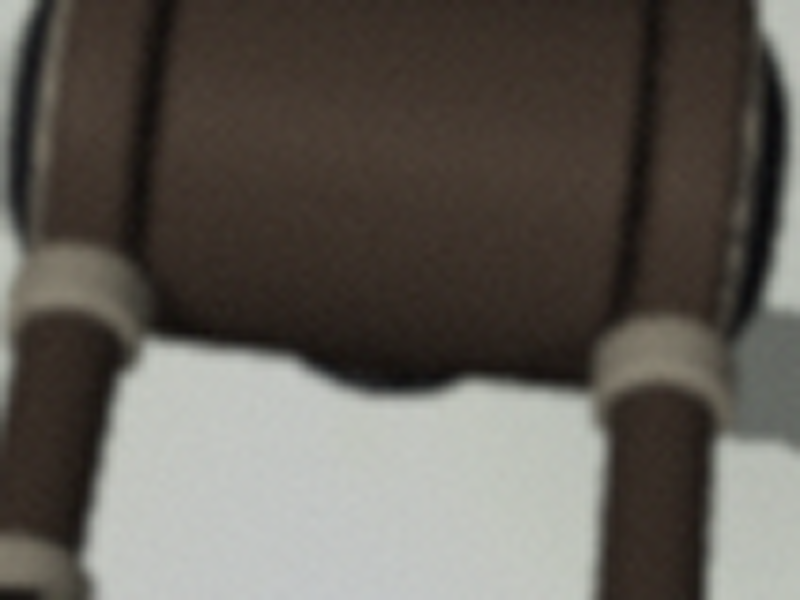

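```bash
cat > j.py <<'E'
from h import *
S=bot.snapshot('scene')
def px(x,y,cx=335,cy=265): return (cx-53+(x+.5)*106/800-.5, cy-40+(y+.5)*80/600-.5)
L=[343,263];R=[482,347]
for z in (.070,.0734,.077):
    l=atz(S,*px(*L),z);r=atz(S,*px(*R),z);d=l-r
    print(z,l.round(4),r.round(4),'gap',np.hypot(*d[:2]).round(4),'yaw',np.arctan2(d[0],-d[1]).round(3),'mid',((l+r)/2).round(4))
print('marble',atz(S,*px(421,389),.024).round(4))
E
python3 j.py
```

```text
0.07 [ 0.5192 -0.0102  0.07  ] [0.5145 0.0332 0.07  ] gap 0.0436 yaw 0.108 mid [0.5168 0.0115 0.07  ]
0.0734 [ 0.5213 -0.0081  0.0734] [0.5166 0.0351 0.0734] gap 0.0434 yaw 0.108 mid [0.519  0.0135 0.0734]
0.077 [ 0.5236 -0.0058  0.077 ] [0.519  0.0372 0.077 ] gap 0.0432 yaw 0.108 mid [0.5213 0.0157 0.077 ]
marble [0.5062 0.0055 0.024 ]
```

>>> jog_arm([
  {"tx": 0, "ty": -0.008, "tz": -0.025, "yaw": 0},
])

```text
time_s: 9.15
position: [0.51, 0.0108, 0.1112]
ee_rot: [-0.063, 0.998, 0.017, 0.024]
wrist_force: [0.6, -0.5, -1.2]
width: 0.0387
```

```bash
python3 w.py 3; python3 d.py f2 335 265 310 255;python3 c.py
```

```text
9.4 [0.5066 0.01   0.1086] a 0.1249 q [-0.0624  0.9977  0.0178  0.0195] w 0.03863691734568559 [ 0.1 -0.4 -1.8]
```

View pics/f2s.png

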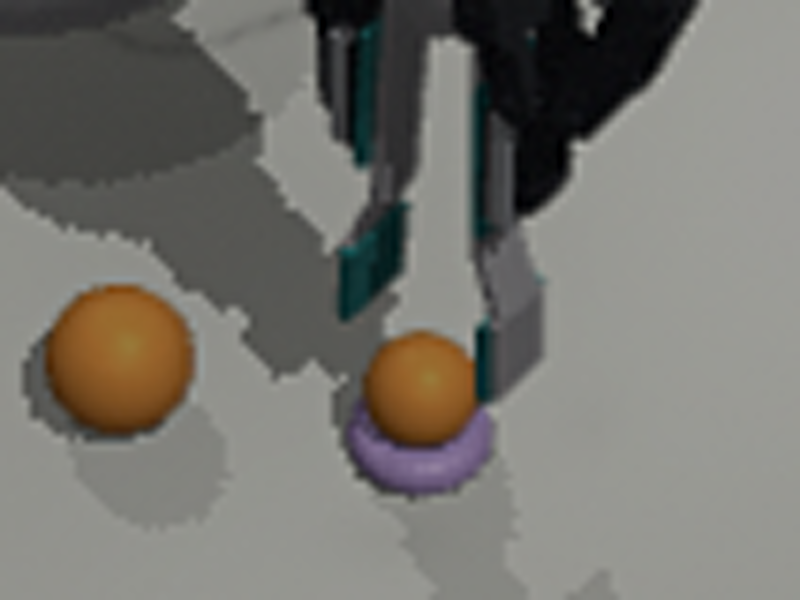

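```bash
sed -i 's/^L=.*/L=[341,320];R=[479,402]/; s/(.070,.0734,.077)/(.046,.0486,.051)/' j.py; python3 j.py
```

```text
0.046 [ 0.5179 -0.012   0.046 ] [0.5126 0.0313 0.046 ] gap 0.0436 yaw 0.123 mid [0.5153 0.0097 0.046 ]
0.0486 [ 0.5195 -0.0104  0.0486] [0.5142 0.0328 0.0486] gap 0.0435 yaw 0.123 mid [0.5169 0.0112 0.0486]
0.051 [ 0.521  -0.0089  0.051 ] [0.5157 0.0342 0.051 ] gap 0.0434 yaw 0.123 mid [0.5184 0.0126 0.051 ]
marble [0.5062 0.0055 0.024 ]
```

>>> jog_arm([
  {"tx": 0.002, "ty": -0.0045, "tz": -0.007, "yaw": 0},
])

```text
time_s: 9.55
position: [0.5106, 0.0059, 0.1036]
ee_rot: [-0.063, 0.998, 0.017, 0.022]
wrist_force: [-0.1, -0.5, -1.0]
width: 0.0383
```

```bash
python3 w.py 3; python3 d.py f3 335 265 310 255;python3 c.py
```

```text
9.8 [0.5093 0.0052 0.1022] a 0.1245 q [-0.0622  0.9977  0.0176  0.0202] w 0.03853931700447021 [ 0.3 -0.2 -0.9]
```

View pics/f3s.png

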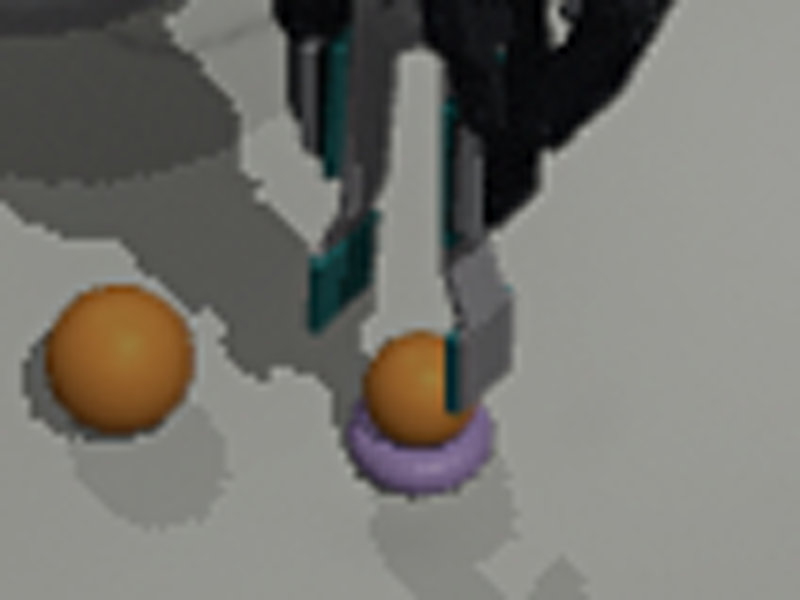

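```bash
sed -i 's/^L=.*/L=[312,332];R=[448,412]/; s/(.046,.0486,.051)/(.040,.0422,.044)/' j.py
cat >> j.py <<'E'
# predicted projection of marble outline extremes and jaw at target
from math import *
X=[[.5062+.0119*1 + 0.0217*sin(.123)*s*-1,.0052+.0015+0.0217*cos(.123)*s,.0165] for s in (-1,1)]
print(((proj(S,X)-[282,225]+.5)*7.547-.5).round(0))
E
python3 j.py
```

```text
0.04 [ 0.5223 -0.0179  0.04  ] [0.5167 0.0248 0.04  ] gap 0.0431 yaw 0.13 mid [0.5195 0.0034 0.04  ]
0.0422 [ 0.5237 -0.0166  0.0422] [0.5181 0.0261 0.0422] gap 0.043 yaw 0.13 mid [0.5209 0.0048 0.0422]
0.044 [ 0.5248 -0.0154  0.044 ] [0.5192 0.0271 0.044 ] gap 0.0429 yaw 0.13 mid [0.522  0.0058 0.044 ]
marble [0.5062 0.0055 0.024 ]
[[325. 397.]
 [459. 479.]]
```

>>> jog_arm([
  {"tx": -0.002, "ty": 0.002, "tz": -0.0135, "yaw": 0},
])

```text
time_s: 9.95
position: [0.5097, 0.0068, 0.0904]
ee_rot: [-0.062, 0.998, 0.017, 0.023]
wrist_force: [0.1, -0.1, 0.5]
width: 0.0382
```

```bash
python3 w.py 3; python3 d.py f4 335 265 310 255;python3 c.py
```

```text
10.2 [0.5068 0.0072 0.0883] a 0.1244 q [-0.0621  0.9977  0.0177  0.0198] w 0.03818408025655631 [ 0.2 -0.  -0.8]
```

View pics/f4s.png

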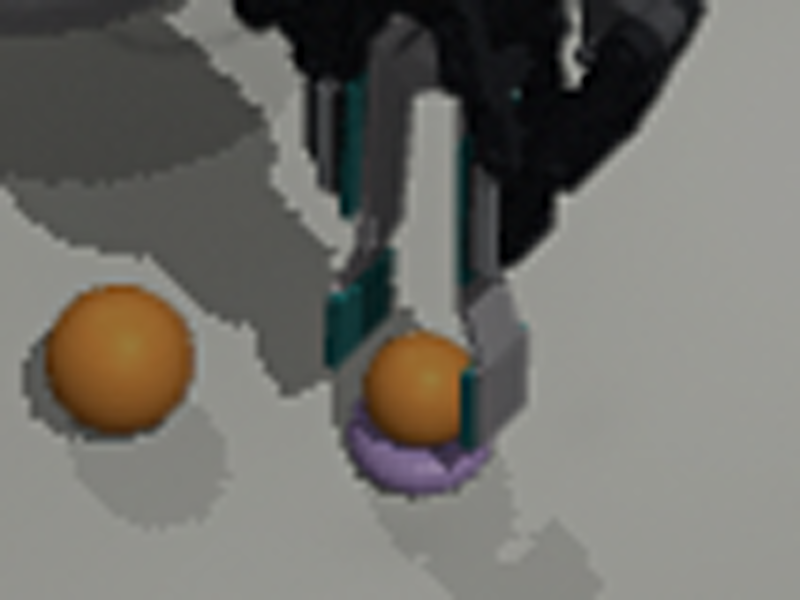

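>>> jog_arm([
  {"tx": 0.0003, "ty": -0.0005, "tz": -0.011, "yaw": 0},
])

```text
time_s: 10.3
position: [0.509, 0.0066, 0.0784]
ee_rot: [-0.062, 0.998, 0.017, 0.022]
wrist_force: [-0.1, 0.6, -1.3]
width: 0.0384
```

```bash
python3 w.py 3; python3 d.py f5 335 265 310 255;python3 c.py
```

```text
10.55 [0.5069 0.0067 0.0769] a 0.1243 q [-0.0621  0.9977  0.0178  0.0194] w 0.03870276460240369 [-0.9 -0.9 -1.7]
```

View pics/f5s.png

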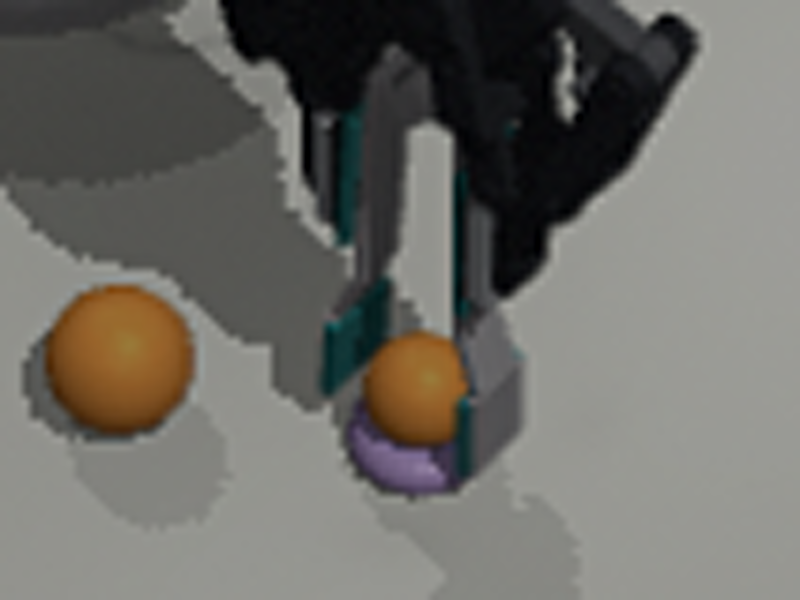

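>>> jog_arm([
  {"tx": 0, "ty": 0, "tz": 0, "yaw": 0},
], hand=-0.17, grip_force=30)

```text
time_s: 10.65
position: [0.5072, 0.0067, 0.0771]
ee_rot: [-0.062, 0.998, 0.018, 0.02]
wrist_force: [0.6, 0.1, -1.7]
width: 0.0357
```

```bash
python3 w.py 3; python3 c.py
```

```text
10.8 [0.5071 0.0067 0.0772] a 0.1243 q [-0.0621  0.9977  0.0177  0.0197] w 0.035364722943066786 [ 0.5  0.1 -1.4]
```

>>> jog_arm([
  {"tx": 0, "ty": 0, "tz": 0, "yaw": 0},
], hand=-0.4, grip_force=30)

```text
time_s: 10.9
position: [0.5072, 0.0067, 0.0773]
ee_rot: [-0.062, 0.998, 0.018, 0.02]
wrist_force: [-0.2, 0.2, -1.1]
width: 0.0337
```

```bash
python3 w.py 6; python3 c.py;python3 d.py f6 335 265 310 255;python3 c.py
```

```text
11.2 [0.5072 0.0067 0.0772] a 0.1244 q [-0.0621  0.9977  0.0177  0.0197] w 0.033675358201985146 [-0.4 -0.1 -1.3]
11.3 [0.5072 0.0067 0.0772] a 0.1243 q [-0.0621  0.9977  0.0177  0.0197] w 0.03328602323716674 [ 0.2 -0.1  0.4]
```

View pics/f6s.png

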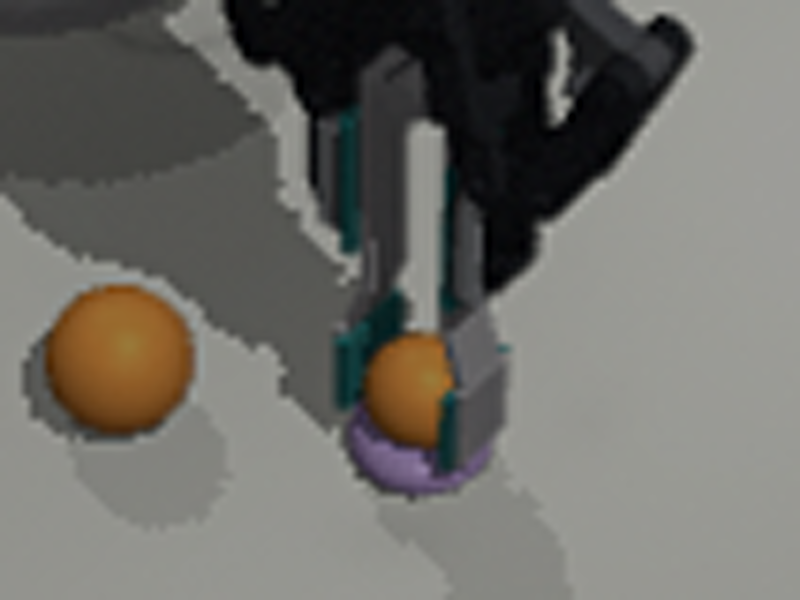

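>>> jog_arm([
  {"tx": 0, "ty": 0, "tz": 0.03, "yaw": 0},
])

```text
time_s: 11.4
position: [0.5029, 0.0071, 0.1036]
ee_rot: [-0.062, 0.998, 0.019, 0.015]
wrist_force: [-0.0, -0.2, -2.2]
width: 0.0336
```

```bash
python3 w.py 3; python3 d.py g1 335 255 310 255;python3 c.py
```

```text
11.65 [0.507  0.0067 0.1069] a 0.1244 q [-0.0621  0.9977  0.0177  0.0197] w 0.0333386899101794 [ 0.7 -0.5 -0.6]
```

View pics/g1s.png

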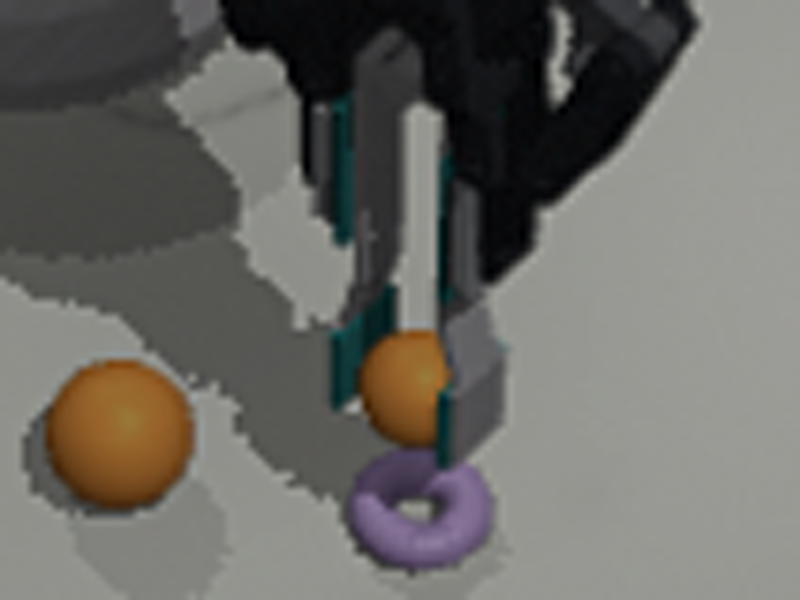

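Run:
```python
from h import *
S=bot.snapshot('scene');T=bot.snapshot('top')
print(atz(T,422,285.8,.065),atz(S,282.2,189.8,.065), atz(T,420.5,285.5,.03))
```

```text
[ 0.44173398 -0.22082565  0.065     ] [ 0.44362787 -0.22154946  0.065     ] [ 0.44332535 -0.22470246  0.03      ]
```

>>> jog_arm([
  {"tx": 0, "ty": 0, "tz": 0.04, "yaw": 0},
])

```text
time_s: 11.85
position: [0.4999, 0.0073, 0.1401]
ee_rot: [-0.062, 0.998, 0.019, 0.011]
wrist_force: [0.4, -0.5, -1.2]
width: 0.0334
```

```bash
python3 w.py 4; python3 c.py
```

```text
12.05 [0.5065 0.0067 0.1462] a 0.1244 q [-0.0621  0.9977  0.0178  0.0192] w 0.033634562608854966 [-0.2 -0.2 -1.8]
```

>>> jog_arm([
  {"tx": 0, "ty": 0, "tz": 0.037, "yaw": 0},
])

```text
time_s: 12.15
position: [0.5004, 0.0073, 0.1768]
ee_rot: [-0.062, 0.998, 0.019, 0.012]
wrist_force: [-0.3, 0.6, -1.7]
width: 0.0336
```

```bash
python3 w.py 4; python3 c.py
```

```text
12.35 [0.5062 0.0067 0.1825] a 0.1244 q [-0.0621  0.9977  0.0178  0.0189] w 0.033482773839496306 [ 0.2  0.3 -1.5]
```

>>> jog_arm([
  {"tx": -0.012, "ty": -0.035, "tz": 0, "yaw": 0},
  {"tx": -0.012, "ty": -0.04, "tz": 0, "yaw": 0},
  {"tx": -0.012, "ty": -0.035, "tz": 0, "yaw": 0},
])

```text
time_s: 12.65
position: [0.4662, -0.1009, 0.1764]
ee_rot: [-0.067, 0.997, 0.02, 0.015]
wrist_force: [0.4, -0.3, -2.1]
width: 0.0335
```

```bash
python3 w.py 4; python3 c.py
```

```text
12.85 [ 0.4665 -0.1004  0.1766] a 0.1294 q [-0.0646  0.9976  0.0205  0.0147] w 0.0337605947739215 [-0.4 -0.6 -0.9]
```

Remaining to TCP target (0.443, −0.220): about (−0.0235, −0.1195).

>>> jog_arm([
  {"tx": -0.007, "ty": -0.038, "tz": 0.001, "yaw": 0},
  {"tx": -0.007, "ty": -0.042, "tz": 0.001, "yaw": 0},
  {"tx": -0.007, "ty": -0.035, "tz": 0.001, "yaw": 0},
])

```text
time_s: 13.15
position: [0.4452, -0.2102, 0.1763]
ee_rot: [-0.07, 0.997, 0.024, 0.013]
wrist_force: [0.8, 0.3, -1.0]
width: 0.0336
```

```bash
python3 w.py 4; python3 d.py h1 285 190 420 286; python3 c.py
```

```text
13.45 [ 0.4451 -0.2087  0.1764] a 0.1394 q [-0.0696  0.9972  0.0242  0.0127] w 0.03317309464101197 [-0.8  0.5 -0.5]
```

View pics/h1s.png

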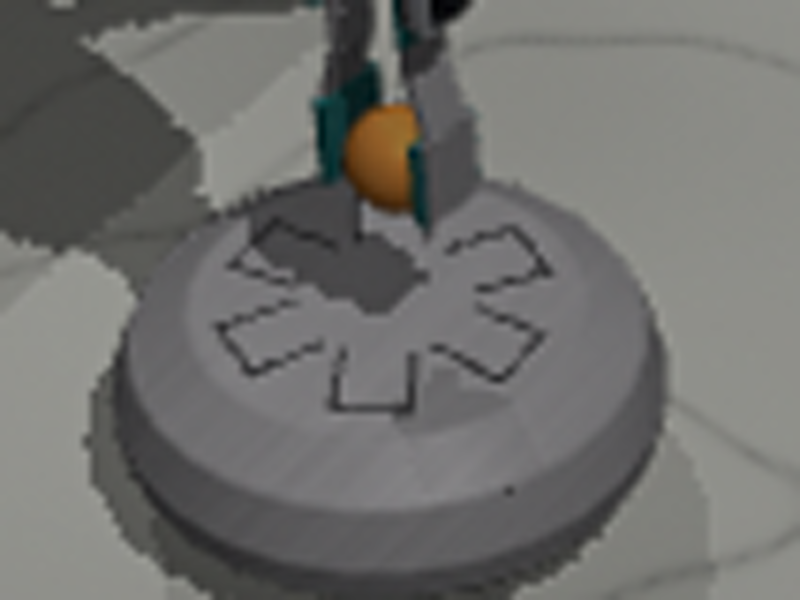

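View pics/h1t.png

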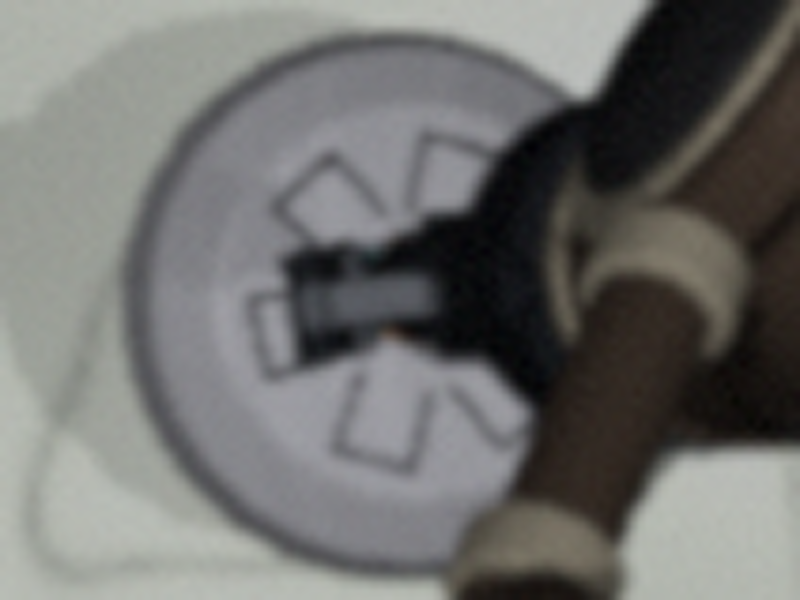

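Run:
```python
from h import *
S=bot.snapshot('scene')
print(atz(S,231.5+397.5*.1325,149.5+157.5*.1333,.1232), (proj(S,[.4427,-.2215,.105])[0]-[231.5,149.5])*7.53)
```

```text
[ 0.44353178 -0.21112361  0.1232    ] [376.91796945 191.49279983]
```

>>> jog_arm([
  {"tx": -0.001, "ty": -0.012, "tz": -0.015, "yaw": 0},
])

```text
time_s: 13.6
position: [0.4461, -0.2199, 0.1629]
ee_rot: [-0.072, 0.997, 0.023, 0.015]
wrist_force: [0.8, -0.6, -1.4]
width: 0.0336
```

```bash
python3 w.py 6; python3 d.py h2 285 190 420 286; python3 c.py; python3 w.py 10; python3 c.py
```

```text
14.0 [ 0.4443 -0.2207  0.1618] a 0.14 q [-0.0699  0.9972  0.0239  0.013 ] w 0.03368610351944827 [-0.2 -0.1 -0.8]
14.5 [ 0.4442 -0.2207  0.1616] a 0.1399 q [-0.0699  0.9972  0.024   0.0128] w 0.03329298441782351 [ 0.8 -0.2 -0.6]
```

View pics/h2s.png

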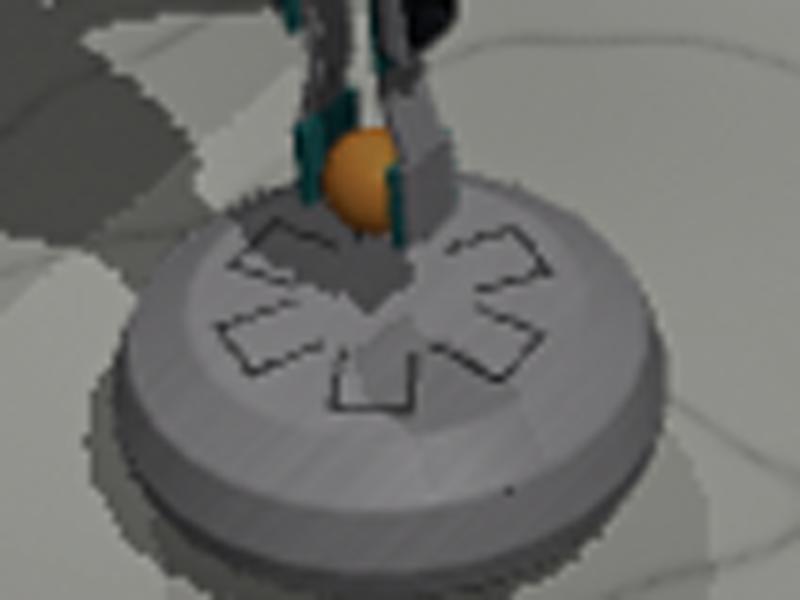

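The marble is at (376,181) in the crop, and the prediction for the drum centre at this height is about (377,183). It is centred and still, so I'm handing it in.

```bash
python3 -c "
from h import *
S=bot.snapshot('scene');cv2.imwrite('pics/end.png',S['frame'])
print(bot.finish_job())"
```

```text
the job is handed in; nothing more can be done
None
```

View pics/end.png

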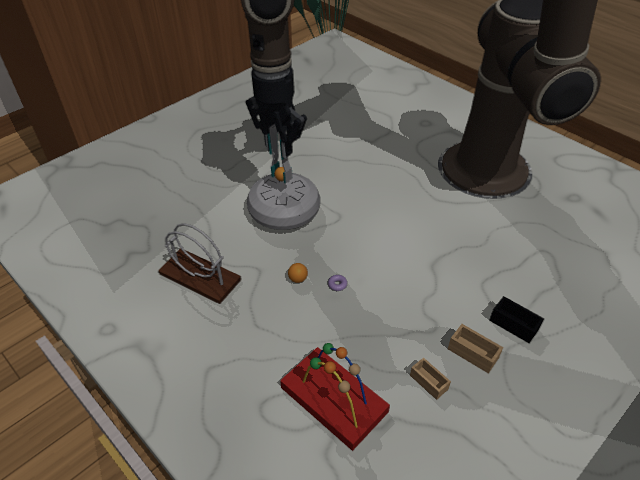

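The job is handed in at about 14.6 s of the 48 s allowed. I lifted the tongs from the larger pale wooden caddy and closed them on the smaller amber marble on the lilac ring. I then carried the marble over the middle of the drum.

- **Hold:** the grip command is 30 N and the fingers read 33.3 to 33.7 mm, which fits tongs closed on the marble. The arm moved 0.2 mm or less over the last half second.
- **Position:** in the scene picture the marble is within about 2 mm of the drum-top centre. Its underside is about 28 mm above the drum, worked out from the arm's height. Nothing touches the drum.
- **Other things:** in the last picture the ring, larger ball, maze, track and caddies look to be where they started. I checked this by eye only.
- **Check that failed:** the arm hid the marble from the top camera, so the final position rests on one camera and the arm's own reading.
- **Tilt:** the gripper picked up about 3° of tilt on early fast moves, which the moves could not correct. The tongs were gripped upright despite it, and in the pictures they still hang close to upright.

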